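# Tip the riser block into its setting nest

## Robot

A 6-joint arm with a two-finger parallel gripper is mounted at the origin on a cart in front of the work surface, level with it; the furniture and walls round the work are solid. World frame = base frame: x ahead of the robot, y to its left, z up, the work surface at z = 0. Lengths are in mm, angles in rad, forces in N, time in s.
With the tool pointing down it reaches from about 275 to 1000 mm from the base axis. Payload 8.4 kg.
Tool frame: the origin (TCP) lies midway between the tips of the shut fingers; the grasp point (between the pads) lies r.grip_point_offset behind it (r.grip_point_offset is the distance from the TCP to the grasp point, in mm); z points along the fingers, y is the direction in which the jaws open and shut (so a half turn about z gives the same grasp; the last joint's range is limited). The gripper opens to 85 mm and grips with 20 to 120 N. Pads are 22 mm wide; open, the fingers measure 114 mm over their backs; the gripper's body (76 mm by 85 mm) begins 54 mm behind the grasp point. The pads swing forward as they close: fully open they stand 13 mm farther back than shut.
Start: joints at [1.232, 0.353, 1.633, -0, 1.155, -0.002], TCP at [206.541, 589.889, 231.281] pointing down, gripper open.
Joint ranges: [-2.63, 2.63], [-0.92, 2.1], [0.06, 2.66], [-1.3, 4.44], [0, 2.69], [-3.02, 3.02]. Speed limits (rad/s): [2.22, 2.22, 2.79, 3.14, 3.14, 3.14].

## Interface

Orientations are given as [roll, pitch, yaw] about the fixed x, y, z axes, in that order (R = Rz(yaw) Ry(pitch) Rx(roll)).
In Python, from rig import r gives the robot as it stands.
- The arm moves only by the tool move_arm, never from a script. Its argument "targets" is one flat list of numbers, 5 for each row, row after row: the gripper's target within -1 to 1 (fully open at 1, half-way at 0, shut at -1), then the shift along the tool's x, y, z in cm, then the turn about the tool's z in degrees. In form: [gripper, tx, ty, tz, turn, gripper, tx, ty, tz, turn, ...]. A call has 1 to 10 rows; each row is the pose to reach, as a shift and turn from the pose commanded when the call began, along the tool's axes at that moment; what a row does not reach only later rows make up. A row lasts 1/10 s, in which the tool goes at most 50 mm and 8.59 degrees, less where a joint would pass 70% of its speed; a pose out of reach is approached as far as the arm can. A call with a gripper value outside its range is refused whole. The fingers move at their own pace and stop on an object; "squeeze" is the grip in N (left out, the last holds). Time passes only in rows, so rows that repeat a pose let the fingers close. It gives the time, the measured TCP pose, the force and the opening at its end, in the units of the state.
- r.sense(): the state, without advancing time (a new reading comes with each control period).
- r.grab_frame(name): name is "side" or "top" or "wrist"; returns a dict with "img" (384x512x3 uint8, blue, green, red), "K" (3x3 intrinsics, pixels), "k1" (the pictures are not rectified: a ray, as slopes to the right and down, at radius r is drawn at 1 + k1 r^2 times it, then the intrinsics apply), "world_to_cam" (4x4, takes a point from world to camera coordinates). Camera axes: x right, y down, z forward; pixel columns grow to the right and rows downward; lengths in mm; the calibration is good to about 2 mm. A picture is of the moment at which its call begins. There is no depth.
- r.sign_off(): hands the job in, once; it reports no verdict.
Trained networks look in a picture, given as the dict that the camera call returned (one of the last four; its "shot" number tells which), for a name from the list of things; names that differ only in an ending like _2 or _b are one class to them, and where a whole thing is asked for, a point or a joint stands for the part that bears it (a point fixed in the world has none). Each returns a list of dicts, best first, with "conf" (0 to 1); they miss things now and then, are a little off and sometimes report something else, mostly with a low value. They report only what shows in the picture. A call takes as long as a camera call. They do not tell look-alikes from the thing itself.
- r.outline_of(picture, thing): "region" (384x512 bool, what is visible of it).
- r.mark_of(picture, thing): "position" ([x, y, z] in mm, in world coordinates, good to about 4 mm: a listed point, or the origin of a listed thing).
The state is a dict: "clock": time; "qpos": joint angles; "qvel": joint speeds; "joint_efforts": joint torques, N m; "eef_pos": TCP position; "tcp_rot": TCP orientation; "contact_force": force on the tool from outside, world axes, zero at the start; "wrist_torque": the same for the moment, N m; "opening": opening from 0.0 (shut) to 1.0 (fully open).
Only numpy, scipy, OpenCV 4.12 (cv2) and the standard library are available. Lean on these libraries where they do the work, as an engineer would, in place of code of your own. Each camera call takes 0.05 s, during which the arm holds its last target.

## Task

The aluminium riser block stands on end in the channel of the setting nest. Push it over with the fingertips towards the nest's end stop so that it lies flat along the channel, then push it along the channel until its end is right up against the stop, and move clear. Only push the block, never pick it up; keep it in the channel, and leave the two weights and the setting ring beside the nest where they are.

Things in the scene. Friction and masses are not known exactly. Their poses are not given: they have to be found in the camera images.
- nest: Fixed setting nest: dark steel plate 250 (x) x 90 x 12 mm high; origin at the centre of its underside, on the table; z up. Two bright rails along x (-120 to +95 mm; each 14 wide, 10 high, tops 22 mm above the table) leave a channel 42 mm wide centred on y = 0. An end stop (22 thick, 72 wide, top 40 mm above the table, screw heads 44) closes the +x end; the -x end is open. Heading varies.
- stop_face (a point): Point on the end stop's face that looks down the channel (towards the nest's -x), at nest x = +95, y = 0, 30 mm above the table; axes as the nest.
- block: Loose aluminium riser block, 36 x 36 x 100 mm, dark bores, 0.25 to 0.5 kg, standing on end on the plate in the channel near its open end, nearly square to the rails. Origin: centre of the end it stands on; z along its length, up at the start. Pushed near the top towards the stop it tips about its lower front edge, falls by itself beyond 20 degrees and then lies about 40 to 75 mm short of the stop.
- block_center (a point): Centre of the block, 50 mm from either end; axes as the block.
- block_top (a point): Centre of the block's end that is uppermost at the start; axes as the block.
- weight_large: Bystander: larger bottle-shaped calibration weight, 44 mm diameter, 55 mm high, 0.5 kg, standing on the table beside the nest, 100 mm or more from the channel's middle line. Origin at the centre of its underside.
- weight_small: Bystander: smaller bottle-shaped calibration weight, 34 mm diameter, 42 mm high, 0.2 kg, standing on the table beside the nest likewise. Origin at the centre of its underside.
- setting_ring: Bystander: flat steel setting ring, 52 mm diameter, 14 mm high, 0.18 kg, lying on the table beside the nest likewise. Origin at the centre of its underside.
Mind the look-alikes: they are no part of the job. Several things have the shape of the block; the one meant has the colours described above.

How it is judged:
By the outcome, as a careful person would: the job done as asked, in the order asked, and still so for the second after the job is handed in, with the robot touching nothing.
It also fails if it takes over 38 s, if anything falls off the work surface, if the arm or the gripper's body presses on something with over 40 N, if the wrist force passes 120 N, or if a joint passes its speed limit or range.

## Working session

There is one attempt and no reset: what is moved stays moved. The work goes in short steps, Python scripts to look and compute and a tool call to move; the robot and the scene stay as the last step left them, time stands still between calls to the robot, and variables do not carry over. Pictures are saved under pics/ and viewed, and the job is handed in when it is done.

Besides the shell and the picture viewer there is one more tool, called after "Call:" by a JSON object that holds its "op" and its "data". move_arm: Moves the arm, as the interface text tells. Its arguments: {"type":"object","properties":{"targets":{"type":"array","items":{"type":"number"}},"squeeze":{"type":"number"}},"required":["targets"]}

```bash
ls; mkdir -p pics
python3 - <<'E'
from rig import r
import cv2,numpy as np
s=r.sense()
print({k:np.round(v,3).tolist() for k,v in s.items()}, r.grip_point_offset)
for n in ["top","side"]:
    f=r.grab_frame(n); cv2.imwrite(f"pics/{n}0.png",f["img"])
    print(n,f["shot"],f["K"].tolist(),f["k1"],np.round(f["world_to_cam"],3).tolist())
    for t in ["nest","stop_face","block","block_center","block_top","weight_large","weight_small","setting_ring"]:
        print(t,[(np.round(d["position"],1).tolist(),round(d["conf"],2)) for d in r.mark_of(f,t)])
print(r.sense()["clock"])
E
```

```text
pics
{'clock': 0.0, 'qpos': [1.232, 0.354, 1.634, 0.0, 1.155, -0.002], 'qvel': [-0.001, 0.0, -0.0, 0.001, 0.002, 0.002], 'joint_efforts': [-0.0, -60.523, -34.207, -0.0, 0.009, -0.0], 'eef_pos': [206.361, 589.424, 230.558], 'tcp_rot': [-3.14, -0.0, 2.805], 'contact_force': [0.406, 0.262, 0.562], 'wrist_torque': [-0.005, 0.039, -0.002], 'opening': 0.996} 18.700000000000003
top 1 [[351.6146487734446, 0.0, 251.7230321909414], [0.0, 351.6146487734446, 190.88326344039552], [0.0, 0.0, 1.0]] -0.035487471207915344 [[0.016, -0.999, 0.029, 16.725], [-0.985, -0.021, -0.173, 528.718], [0.174, -0.026, -0.984, 858.13], [0.0, 0.0, 0.0, 1.0]]
nest [([575.5, 32.0, -2.7], 0.61)]
stop_face [([654.6, 68.9, 29.0], 0.69)]
block [([463.0, -117.2, 0.2], 0.8), ([370.6, 47.6, -2.4], 0.8), ([385.7, -88.0, 0.3], 0.79), ([547.1, -141.9, -1.8], 0.77), ([482.3, -2.6, 13.3], 0.54)]
block_center [([546.0, -141.5, 50.4], 0.86), ([491.4, -6.3, 60.1], 0.65), ([457.4, -113.8, 50.3], 0.59), ([384.2, -83.1, 48.7], 0.54)]
block_top [([548.4, -145.9, 102.0], 0.75), ([486.8, -3.3, 108.4], 0.73), ([383.0, -88.2, 98.8], 0.72), 
[... 526 characters left out ...]
9, 32.9, 3.7], 0.75)]
stop_face [([653.3, 70.5, 31.2], 0.71), ([489.3, -1.3, 113.5], 0.5)]
block [([546.9, -147.5, -2.3], 0.9), ([493.6, -6.1, 13.8], 0.89), ([464.7, -120.0, 0.7], 0.76), ([372.6, 45.1, 0.8], 0.7), ([384.2, -89.0, 1.0], 0.57)]
block_center [([384.2, -84.9, 53.9], 0.76), ([459.1, -116.5, 52.6], 0.66), ([373.1, 44.6, 50.2], 0.66), ([484.9, -0.6, 60.7], 0.64)]
block_top [([458.6, -119.5, 107.4], 0.9), ([549.7, -146.0, 101.0], 0.7), ([384.9, -89.9, 100.4], 0.64), ([490.3, -0.7, 108.5], 0.63), ([373.1, 44.4, 96.3], 0.62)]
weight_large [([554.4, 159.4, 3.6], 0.76)]
weight_small [([485.9, 122.6, -5.3], 0.9)]
setting_ring [([626.7, -77.9, 2.0], 0.89), ([489.3, 0.3, 114.7], 0.48)]
0.9
```

View pics/top0.png

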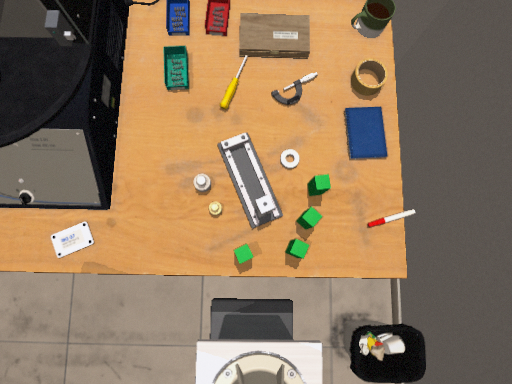

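View pics/side0.png

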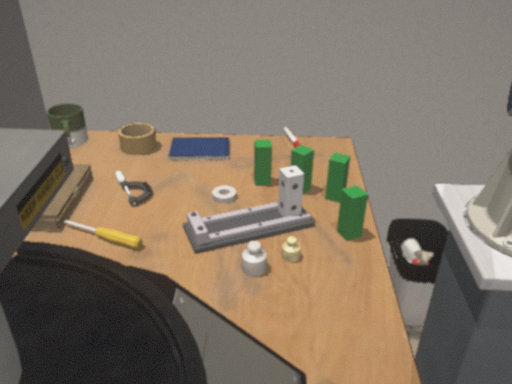

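Candidates for the block by shape (top view): green at (320,184), (310,217), (298,248) and (243,254), and one bright aluminium block in the channel at (264,204). In the side view the greens are at (262,162), (302,165), (338,177) and (352,213), with the aluminium one at (291,190). The description fits the aluminium one. I'll check it in a close crop and fit the nest pose.

```bash
cat > h.py <<'E'
import numpy as np,cv2
def proj(f,P):
    P=np.atleast_2d(P).astype(float); c=P@f["world_to_cam"][:3,:3].T+f["world_to_cam"][:3,3]
    s=c[:,:2]/c[:,2:]; s=s*(1+f["k1"]*(s**2).sum(1,keepdims=True))
    return s@np.diag([f["K"][0,0],f["K"][1,1]])+f["K"][:2,2]
def nestpts(n,pts):
    x,y,a=n; c,s=np.cos(a),np.sin(a); p=np.atleast_2d(pts).astype(float)
    return np.c_[x+c*p[:,0]-s*p[:,1],y+s*p[:,0]+c*p[:,1],p[:,2]]
def tonest(n,P):
    x,y,a=n; c,s=np.cos(a),np.sin(a); d=np.atleast_2d(P)[:,:2]-[x,y]
    return np.c_[c*d[:,0]+s*d[:,1],-s*d[:,0]+c*d[:,1]]
def box(x0,x1,y0,y1,z0,z1): return [[x,y,z] for z in(z0,z1) for x,y in((x0,y0),(x1,y0),(x1,y1),(x0,y1))]
E_=[(0,1),(1,2),(2,3),(3,0),(4,5),(5,6),(6,7),(7,4),(0,4),(1,5),(2,6),(3,7)]
def drawbox(im,f,n,b,col,k,off):
    q=(proj(f,nestpts(n,box(*b)))-off)*k
    for i,j in E_: cv2.line(im,tuple(np.int32(q[i]*16)),tuple(np.int32(q[j]*16)),col,1,cv2.LINE_AA,4)
E
python3 - <<'E'
from rig import r
from h import *
from scipy.optimize import minimize
F={}
M={}
for n in["top","side"]:
    f=r.grab_frame(n);F[n]=f
    o=r.outline_of(f,"nest"); print(n,[(d["conf"],d["region"].sum()) for d in o])
    M[n]=o[0]["region"]
f=r.grab_frame("wrist");cv2.imwrite("pics/wrist0.png",f["img"])
def rend(n,blk):
    out={}
    for k,f in F.items():
        m=np.zeros((384*4,512*4),np.uint8)
        for b in [(-125,125,-45,45,0,12),(-120,95,21,35,12,22),(-120,95,-35,-21,12,22),(95,117,-36,36,12,40)]:
            q=proj(f,nestpts(n,box(*b)))*4+1.5
            cv2.fillConvexPoly(m,cv2.convexHull(np.float32(q)).astype(np.int32),255)
        # block occluder
        q=proj(f,nestpts(n,box(-115,-70,-18,18,12,112)))*4+1.5 if blk else None
        out[k]=cv2.resize(m,(512,384),interpolation=cv2.INTER_AREA)/255.
    return out
occ={}
def cost(n):
    R=rend(n,0); c=0
    for k,f in F.items():
        q=proj(f,nestpts(n,box(-118,-66,-22,22,14,114)))
        w=np.ones((384,512),np.uint8); cv2.fillConvexPoly(w,cv2.convexHull(np.float32(q)).astype(np.int32),0)
        c+=(abs(R[k]-M[k])*w).sum()
    return c
best=None
for a in(.35,.4,.45,.5):
    s=minimize(cost,[573,32,a],method="Nelder-Mead",options=dict(initial_simplex=[[573,32,a],[579,32,a],[573,38,a],[573,32,a+.06]],xatol=.02,fatol=.2))
    print(s.x,s.fun)
    if best is None or s.fun<best.fun:best=s
n=best.x; np.save("nest.npy",n)
print("nest",n, "stop",nestpts(n,[[95,0,30]]))
for p in [(491.4,-6.3),(486.8,-3.3),(484.9,-.6),(490.3,-.7),(493.6,-6.1),(482,-2.6)]: print(tonest(n,p))
for k,(x0,y0,x1,y1) in dict(top=(190,120,310,240),side=(170,150,330,260)).items():
    f=F[k];z=5; im=cv2.resize(f["img"][y0:y1,x0:x1],None,fx=z,fy=z,interpolation=cv2.INTER_CUBIC)
    raw=im.copy(); off=np.array([x0-.5+.1,y0-.5+.1])
    for b in [(-125,125,-45,45,0,12),(-120,95,-21,21,12,22),(95,117,-36,36,12,40)]: drawbox(im,f,n,b,(0,0,255),z,off)
    drawbox(im,f,n,(-110,-74,-18,18,12,112),(255,0,255),z,off)
    cv2.imwrite(f"pics/{k}1.png",im); cv2.imwrite(f"pics/{k}1r.png",raw)
E
```

```text
top [(0.92, np.int64(2715)), (0.17, np.int64(302))]
side [(0.78, np.int64(3718)), (0.54, np.int64(697))]
[5.67404565e+02 3.37192840e+01 4.19625380e-01] 342.17647058823525
[5.67320021e+02 3.41820425e+01 4.09164051e-01] 343.80784313725485
[5.66903036e+02 3.36598573e+01 4.19713044e-01] 339.24313725490197
[5.67020006e+02 3.40564701e+01 4.17342673e-01] 336.1294117647059
nest [5.67020006e+02 3.40564701e+01 4.17342673e-01] stop [[653.86608693  72.5630709   30.        ]]
[[-85.48728053  -6.24138784]]
[[-88.47646124  -1.63434989]]
[[-89.11898472   1.60403915]]
[[-84.22300394  -0.67617403]]
[[-83.39504161  -6.95028579]]
[[-92.58074088   0.95116527]]
```

View pics/top1.png

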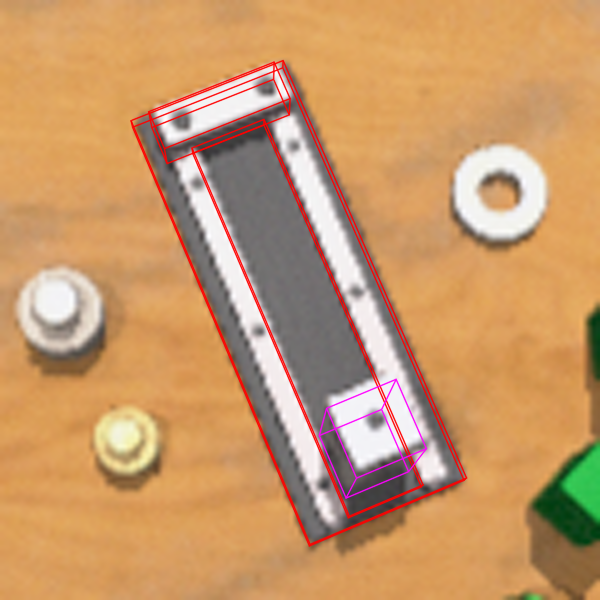

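View pics/side1.png

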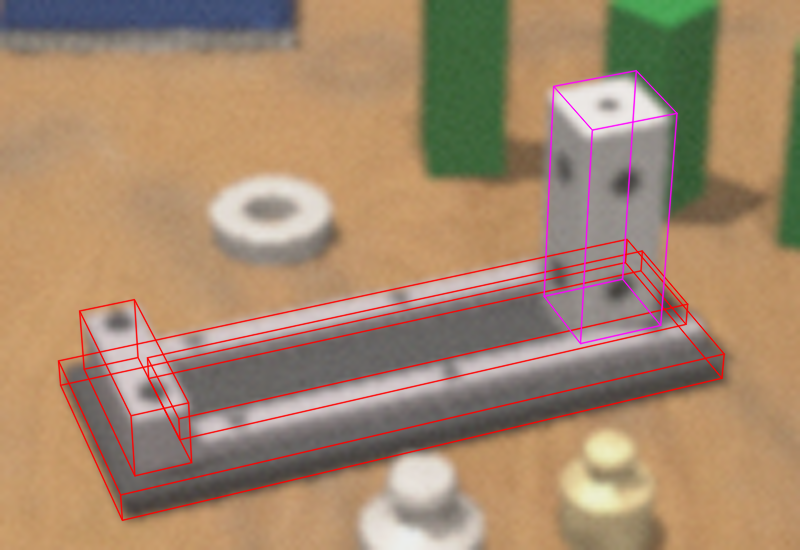

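View pics/wrist0.png

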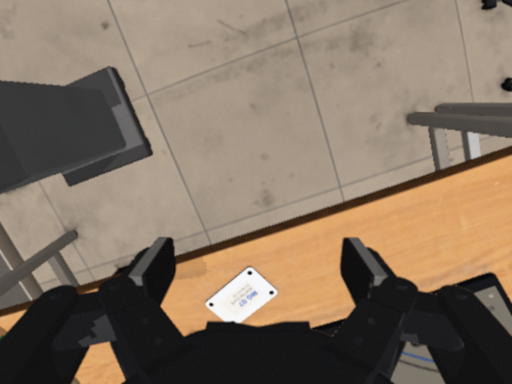

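View pics/side1r.png

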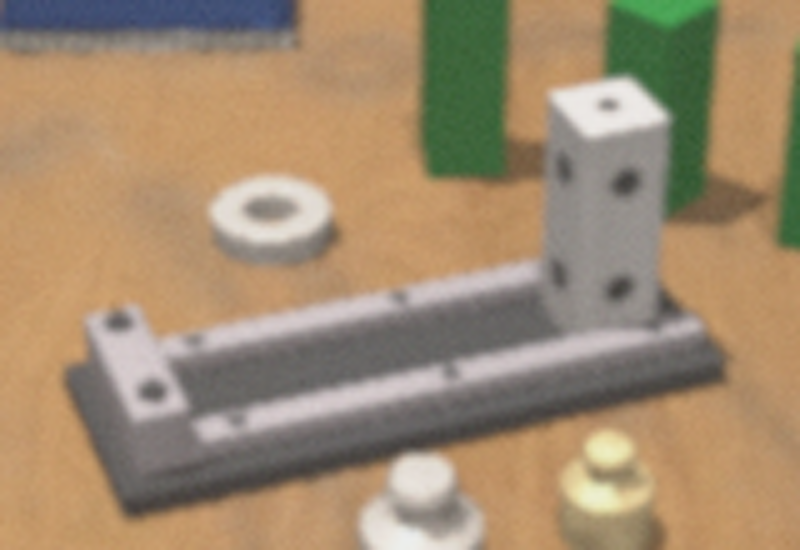

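Run:
```python
import cv2
im=cv2.imread("pics/top0.png")[125:235,205:290]
cv2.imwrite("pics/top2.png",cv2.resize(im,None,fx=7,fy=7,interpolation=cv2.INTER_CUBIC)[:600] if 0 else cv2.resize(im,None,fx=5.4,fy=5.4,interpolation=cv2.INTER_CUBIC))
```

```text
(no output)
```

View pics/top2.png

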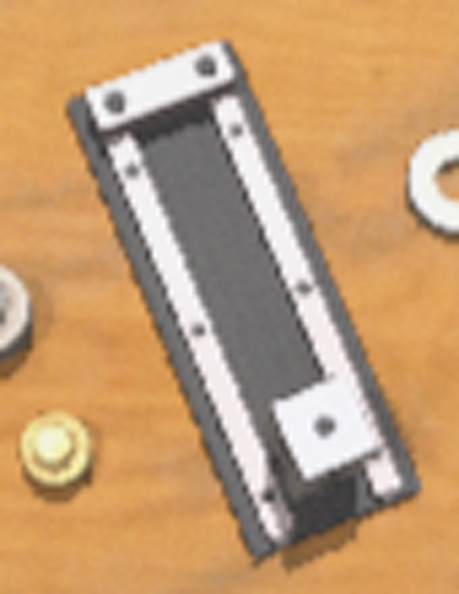

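```bash
cat > fit.py <<'E'
from rig import r
from h import *
from scipy.optimize import least_squares
ft=r.grab_frame("top");fs=r.grab_frame("side")
T=[((70,105),(125,45,12)),((255,555),(-125,45,12)),((417,492),(-125,-45,12)),((228,38),(125,-45,12)),
((83,95),(117,36,40)),((222,42),(117,-36,40)),((240,80),(95,-36,40)),((102,132),(95,36,40)),
((268,545),(-120,35,22)),((290,535),(-120,21,22)),((378,495),(-120,-21,22)),((400,487),(-120,-35,22))]
S=[((88,318),(117,-36,40)),((138,305),(95,-36,40)),((188,408),(95,36,40)),((138,420),(117,36,40)),
((705,325),(-120,35,22)),((722,352),(-125,45,12)),((68,372),(125,-45,12)),((133,515),(125,45,0)),((722,376),(-125,45,0))]
TB=[((273,403),(18,18)),((310,480),(-18,18)),((384,450),(-18,-18))]
SB=[((550,92),(18,-18)),((628,75),(-18,-18)),((670,117),(-18,18)),((585,138),(18,18))]
pt=lambda L:np.array([p for p,_ in L])/5.4-.4+[205,125]
ps=lambda L:np.array([p for p,_ in L])/5-.4+[170,150]
w=lambda L:[q for _,q in L]
wb=lambda L:[(*q,112) for _,q in L]
def res(v,full=False):
    n=v[:3];b=v[3:6];dt=v[6:8];ds=v[8:10]
    a=[proj(ft,nestpts(n,w(T)))+dt-pt(T),proj(ft,nestpts(b,wb(TB)))+dt-pt(TB),
       proj(fs,nestpts(n,w(S)))+ds-ps(S),proj(fs,nestpts(b,wb(SB)))+ds-ps(SB)]
    if full:return a
    return np.concatenate([x.ravel() for x in a]+[v[6:]/1.0])
s=least_squares(res,[567,34,.41,488,-3,.41,0,0,0,0],loss="soft_l1")
print(np.round(s.x,3)); 
for x in res(s.x,True): print(np.round(x,1).tolist())
n=s.x[:3];np.save("nest.npy",n);print("block in nest",tonest(n,s.x[3:5]),np.degrees(s.x[5]-n[2]))
print("stop",nestpts(n,[95,0,30]),r.sense()["clock"])
E
python3 fit.py
```

```text
[ 5.65652e+02  3.23200e+01  4.13000e-01  4.85826e+02 -4.71100e+00
  4.25000e-01 -6.10000e-02 -2.86000e-01  1.89000e-01  1.30400e+00]
[[-1.1, -0.3], [0.0, 1.3], [1.4, -0.2], [0.1, 0.2], [0.0, -0.3], [-0.6, -0.2], [-0.7, 0.0], [-0.4, 0.3], [0.6, -0.4], [1.4, -0.6], [-0.1, 0.6], [0.8, 0.0]]
[[0.2, 0.5], [-0.5, 0.2], [-0.3, -0.3]]
[[-0.7, -0.8], [0.2, -0.5], [0.9, -0.5], [-0.6, -0.3], [0.5, 0.5], [1.2, 1.3], [-0.9, -1.7], [-1.4, 1.5], [0.8, 1.3]]
[[-0.7, -0.3], [0.2, -0.1], [-0.0, 0.0], [0.1, -0.8]]
block in nest [[-87.97656796  -1.90815623]] 0.7351911505111026
stop [[652.67708175  70.42062566  30.        ]] 1.25
```

```bash
cat > go.py <<'E'
from h import *
import sys
def shift(pos,rot,n,tx,ty,tz):
    from scipy.spatial.transform import Rotation as R
    P=nestpts(n,[tx,ty,tz])[0]; Rm=R.from_euler("xyz",rot).as_matrix()
    return P,Rm.T@(P-pos)/10
E
python3 - <<'E'
from go import *
from rig import r
n=np.load("nest.npy");s=r.sense()
for p in [(-140,-1,180),(-140,-1,92)]:
    print(shift(np.array([206.541,589.889,231.281]),[-3.14159,0,2.805],n,*p))
print(np.degrees(n[2]+np.pi-2.805))
E
```

```text
(array([437.80541126, -24.74326044, 180.        ]), array([-42.12834848, -50.37619793,   5.12823368]))
(array([437.80541126, -24.74326044,  92.        ]), array([-42.12834848, -50.37617458,  13.92823368]))
42.92946190472678
```

Call:
{"op": "move_arm", "data": {"targets": [-1, -42.1, -50.4, 0, -43, -1, -42.1, -50.4, 0, -43, -1, -42.1, -50.4, 0, -43, -1, -42.1, -50.4, 0, -43, -1, -42.1, -50.4, 0, -43, -1, -42.1, -50.4, 0, -43, -1, -42.1, -50.4, 0, -43, -1, -42.1, -50.4, 0, -43, -1, -42.1, -50.4, 0, -43, -1, -42.1, -50.4, 0, -43], "squeeze": 60}}

```text
clock: 2.25
eef_pos: [380.7, 125.5, 231.7]
tcp_rot: [-3.141, 0.001, -2.728]
contact_force: [1.2, 0.5, -0.4]
opening: -0.002
```

Call:
{"op": "move_arm", "data": {"targets": [-1, 0, 0, 0, 0, -1, 0, 0, 0, 0]}}

```text
clock: 2.45
eef_pos: [380.7, 126.3, 231.5]
tcp_rot: [3.141, 0.0, -2.732]
contact_force: [-0.8, -0.3, -0.4]
opening: -0.004
```

```bash
cat > st.py <<'E'
from go import *
from rig import r
n=np.load("nest.npy");s=r.sense()
print(s["clock"],s["eef_pos"],s["tcp_rot"],s["contact_force"],"nest",tonest(n,s["eef_pos"]))
a=list(map(float,sys.argv[1:4]))
if a: print(shift(np.array(s["eef_pos"]),s["tcp_rot"],n,*a), np.degrees((n[2]+np.pi-s["tcp_rot"][2]+np.pi)%(2*np.pi)-np.pi))
E
python3 st.py -140 -1 180
```

```text
2.45 [380.68461111 126.33260961 231.48529363] [ 3.14132871e+00  4.38188646e-04 -2.73191300e+00] [-0.80718185 -0.30669313 -0.35730911] nest [[-131.73607275  160.30223751]]
(array([437.80541126, -24.74326044, 180.        ]), array([  0.7804456 , -16.1339794 ,   5.14392953])) 0.17120813875435195
```

Call:
{"op": "move_arm", "data": {"targets": [-1, 0.8, -5, 0, -0.2, -1, 0.8, -10, 1, -0.2, -1, 0.8, -14, 3, -0.2, -1, 0.8, -16.1, 5.1, -0.2, -1, 0.8, -16.1, 5.1, -0.2, -1, 0.8, -16.1, 5.1, -0.2]}}

```text
clock: 3.05
eef_pos: [437.4, -21.9, 180.0]
tcp_rot: [3.14, -0.001, -2.724]
contact_force: [0.3, -0.0, -0.0]
opening: -0.0
```

```bash
python3 st.py -132 -1 92
python3 - <<'E'
from rig import r
import cv2,numpy as np
a=r.grab_frame("top")["img"][100:292,150:406];b=r.grab_frame("side")["img"][40:260,130:400]
cv2.imwrite("pics/m1.png",np.vstack([cv2.resize(a,(400,300)),cv2.resize(b,(400,300))]))
E
```

```text
3.05 [437.38914601 -21.93942861 180.01548025] [ 3.14042987e+00 -1.20093021e-03 -2.72370462e+00] [ 0.25707259 -0.02793993 -0.04564008] nest [[-139.25683184    1.73540687]]
(array([445.13384445, -21.53482361,  92.        ]), array([-0.73481488, -0.28755829,  8.80034349])) -0.2990973748175793
```

View pics/m1.png

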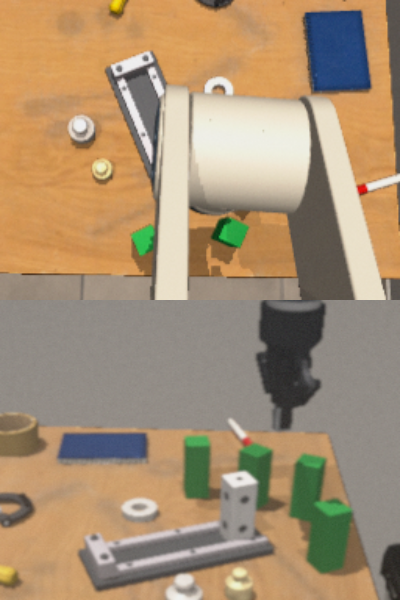

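The fingers are above and behind the block, with fingertips at (280,420) in the lower panel and the block at (238,505). The arm hides the top view. I'll lower now and check from the side.

Call:
{"op": "move_arm", "data": {"targets": [-1, 0, -0.3, 4, 0, -1, 0, -0.3, 8, 0, -1, 0, -0.3, 8.8, 0, -1, 0, -0.3, 8.8, 0, -1, 0, -0.3, 8.8, 0]}}

```text
clock: 3.65
eef_pos: [440.0, -25.5, 93.8]
tcp_rot: [-3.141, 0.002, -2.723]
contact_force: [0.7, -0.7, 0.5]
opening: 0.004
```

```bash
python3 st.py -120 -1 92
python3 - <<'E'
from rig import r
import cv2,numpy as np
a=r.grab_frame("wrist")["img"];b=r.grab_frame("side")["img"][90:240,180:380]
cv2.imwrite("pics/m2.png",np.vstack([cv2.resize(a,(400,300)),cv2.resize(b,(400,300),interpolation=cv2.INTER_CUBIC)]))
E
```

```text
3.65 [439.98809557 -25.50118916  93.83710095] [-3.14079468e+00  1.65412407e-03 -2.72346338e+00] [ 0.6655995  -0.72184952  0.48579751] nest [[-138.30451378   -2.56967934]]
(array([456.12649424, -16.72216836,  92.        ]), array([-1.83097497,  0.14711765,  0.18662167])) -0.3129192079047643
```

View pics/m2.png

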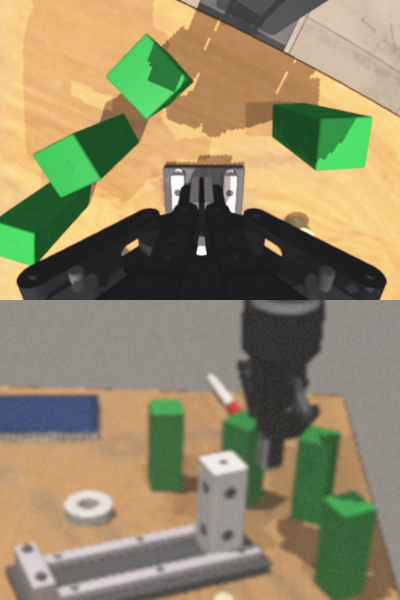

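Call:
{"op": "move_arm", "data": {"targets": [-1, -0.6, 0.1, 0.1, 0.3, -1, -1.2, 0.1, 0.1, 0.3, -1, -1.8, 0.1, 0.1, 0.3, -1, -2.1, 0.1, 0.1, 0.3, -1, -2.4, 0.1, 0.1, 0.3, -1, -2.7, 0.1, 0.1, 0.3, -1, -3, 0.1, 0.1, 0.3, -1, -3.3, 0.1, 0.1, 0.3]}}

```text
clock: 4.55
eef_pos: [468.6, -11.7, 91.2]
tcp_rot: [3.141, -0.0, -2.73]
contact_force: [-0.5, -0.7, 1.2]
opening: 0.003
```

```bash
python3 st.py -84 -1 92
python3 - <<'E'
from rig import r
import cv2,numpy as np
b=r.grab_frame("side")["img"][90:240,180:380]
cv2.imwrite("pics/m3.png",cv2.resize(b,(600,450),interpolation=cv2.INTER_CUBIC))
E
```

```text
4.55 [468.63561257 -11.67440453  91.22079678] [ 3.14141288e+00 -4.38494913e-04 -2.72972025e+00] [-0.45373148 -0.65695292  1.20724784] nest [[-106.51654132   -1.3928145 ]]
(array([489.10444362,  -2.28420261,  92.        ]), array([-2.25158779,  0.04108659, -0.07890025])) 0.04557304986277536
```

View pics/m3.png

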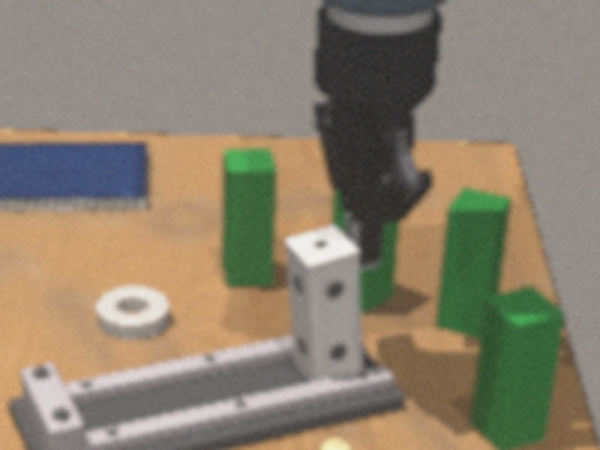

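The block's left edge runs from (287,240) to (298,375), so it leans slightly towards the stop and contact is made. I'll keep pushing gently.

Call:
{"op": "move_arm", "data": {"targets": [-1, -0.3, 0, 0, 0, -1, -0.6, 0, 0, 0, -1, -0.9, 0, 0, 0, -1, -1.1, 0, 0, 0, -1, -1.3, 0, 0, 0]}}

```text
clock: 5.1
eef_pos: [480.8, -6.4, 91.3]
tcp_rot: [-3.142, 0.0, -2.73]
contact_force: [-0.3, -0.4, -0.1]
opening: 0.0
```

```bash
python3 st.py -84 -1 92
python3 - <<'E'
from rig import r
import cv2,numpy as np
b=r.grab_frame("side")["img"][90:240,180:380]
cv2.imwrite("pics/m4.png",cv2.resize(b,(600,450),interpolation=cv2.INTER_CUBIC))
E
```

```text
5.1 [480.81139013  -6.44195241  91.29973842] [-3.14156508e+00  9.41552271e-05 -2.72963953e+00] [-0.34913335 -0.42982007 -0.06818489] nest [[-93.26437076  -1.48275667]]
(array([489.10444362,  -2.28420261,  92.        ]), array([-0.92640893,  0.04893583, -0.06994028])) 0.040948105475926255
```

View pics/m4.png

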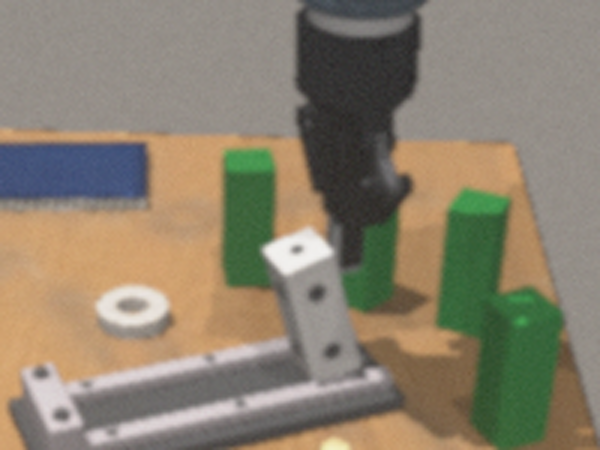

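The block is tipping cleanly about its lower front edge, with its top at (298,250). A few slow rows more will take it past balance.

Call:
{"op": "move_arm", "data": {"targets": [-1, -0.2, 0, 0, 0, -1, -0.4, 0, 0, 0, -1, -0.6, 0, 0, 0, -1, -0.8, 0, 0, 0, -1, -0.9, 0, 0, 0, -1, -0.9, 0, 0, 0, -1, -0.9, 0, 0, 0, -1, -0.9, 0, 0, 0]}}

```text
clock: 5.95
eef_pos: [488.8, -2.9, 91.3]
tcp_rot: [3.142, -0.0, -2.73]
contact_force: [-0.6, 0.5, 0.4]
opening: -0.002
```

```bash
python3 st.py -100 -1 92
python3 - <<'E'
from rig import r
import cv2,numpy as np
b=r.grab_frame("side")["img"][90:240,180:380]
cv2.imwrite("pics/m5.png",cv2.resize(b,(600,450),interpolation=cv2.INTER_CUBIC))
E
```

```text
5.95 [488.75429866  -2.94325341  91.30305496] [ 3.14158131e+00 -8.51636796e-05 -2.72962235e+00] [-0.59123132  0.48707704  0.3821488 ] nest [[-84.5850671   -1.46329896]]
(array([474.44757723,  -8.70107628,  92.        ]), array([ 1.54153116,  0.04525548, -0.06956271])) 0.039963978897561855
```

View pics/m5.png

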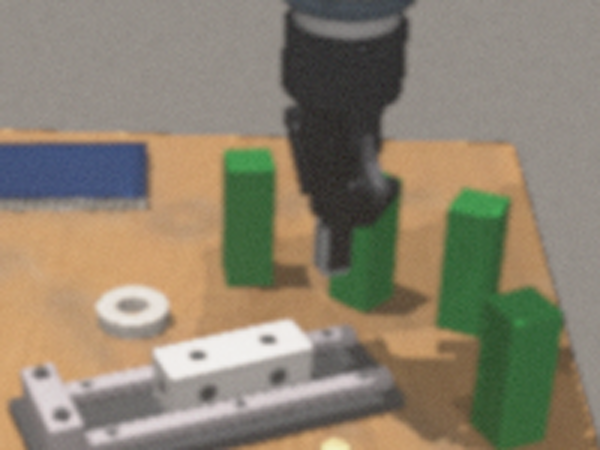

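It now lies flat in the channel, with its near end at about (310,345) and its far end at (155,360). I'll back off, drop behind it and push.

Call:
{"op": "move_arm", "data": {"targets": [-1, 1, 0.1, 0, 0, -1, 2.1, 0.1, 0, 0, -1, 2.1, 0.1, 1, 0, -1, 2.1, 0.1, 3, 0, -1, 2.1, 0.1, 5, 0, -1, 2.1, 0.1, 6, 0, -1, 2.1, 0.1, 6.7, 0, -1, 2.1, 0.1, 6.7, 0, -1, 2.1, 0.1, 6.7, 0]}}

```text
clock: 6.9
eef_pos: [469.4, -10.4, 24.5]
tcp_rot: [-3.141, 0.0, -2.73]
contact_force: [-0.5, 0.4, 0.3]
opening: -0.001
```

```bash
python3 st.py -81 -0.5 24
python3 - <<'E'
from rig import r
import cv2,numpy as np
a=r.grab_frame("wrist")["img"];b=r.grab_frame("side")["img"][90:240,180:380]
cv2.imwrite("pics/m6.png",np.vstack([cv2.resize(a,(400,300)),cv2.resize(b,(400,300),interpolation=cv2.INTER_CUBIC)]))
E
```

```text
6.9 [469.430455   -10.42305941  24.53612092] [-3.14147622e+00  2.04865676e-04 -2.72962407e+00] [-0.46677649  0.37035861  0.33306948] nest [[-105.28656491   -0.56528982]]
(array([491.65207877,  -0.62301173,  24.        ]), array([-2.4286403 ,  0.00823344,  0.05410868])) 0.04006230969777288
```

View pics/m6.png

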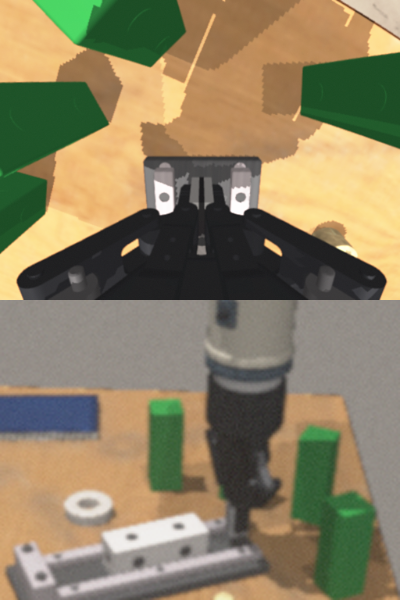

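Call:
{"op": "move_arm", "data": {"targets": [-1, -1, 0, 0.1, 0, -1, -2, 0, 0.1, 0, -1, -2.6, 0, 0.1, 0, -1, -3.2, 0, 0.1, 0, -1, -3.8, 0, 0.1, 0, -1, -4.4, 0, 0.1, 0, -1, -5, 0, 0.1, 0, -1, -5.6, 0, 0.1, 0, -1, -6.2, 0, 0.1, 0, -1, -6.8, 0, 0.1, 0]}}

```text
clock: 8.0
eef_pos: [529.9, 16.7, 23.0]
tcp_rot: [3.14, -0.004, -2.729]
contact_force: [-6.1, -1.2, 6.1]
opening: 0.003
```

```bash
python3 st.py -16 -0.5 24
python3 - <<'E'
from rig import r
import cv2,numpy as np
b=r.grab_frame("side")["img"][90:240,180:380]
cv2.imwrite("pics/m7.png",cv2.resize(b,(600,450),interpolation=cv2.INTER_CUBIC))
E
```

```text
8.0 [529.93866449  16.74513172  23.00425544] [ 3.14047759 -0.00378223 -2.72934998] [-6.0695526  -1.16392852  6.1412783 ] nest [[-38.9618404    0.05514839]]
(array([551.19559848,  25.44553754,  24.        ]), array([-2.2958144 , -0.05441791, -0.10831925])) 0.02435818579872169
```

View pics/m7.png

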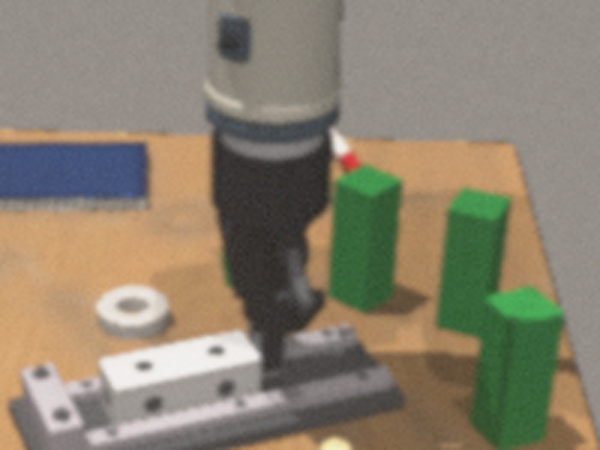

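The block slides along the channel; its front end is at (105,385) and the stop at (60,390). About 23 mm to go.

Call:
{"op": "move_arm", "data": {"targets": [-1, -0.4, 0, 0, 0, -1, -0.8, 0, 0, 0, -1, -1.2, 0, 0, 0, -1, -1.5, 0, 0, 0, -1, -1.7, 0, 0, 0, -1, -1.9, 0, 0, 0]}}

```text
clock: 8.65
eef_pos: [549.0, 24.5, 23.1]
tcp_rot: [3.142, -0.0, -2.73]
contact_force: [-2.1, -0.7, -1.9]
opening: 0.001
```

```bash
python3 st.py -16 -0.5 24
python3 - <<'E'
from rig import r
import cv2,numpy as np
b=r.grab_frame("side")["img"][160:260,170:300]
cv2.imwrite("pics/m8.png",cv2.resize(b,(780,600),interpolation=cv2.INTER_CUBIC))
E
```

```text
8.65 [549.00611944  24.51463531  23.14125999] [ 3.14153836e+00 -1.49931924e-04 -2.72954919e+00] [-2.05450196 -0.69157237 -1.86033857] nest [[-18.37902398  -0.4746562 ]]
(array([551.19559848,  25.44553754,  24.        ]), array([-0.23789106, -0.00238118, -0.0859098 ])) 0.03577187200742849
```

View pics/m8.png

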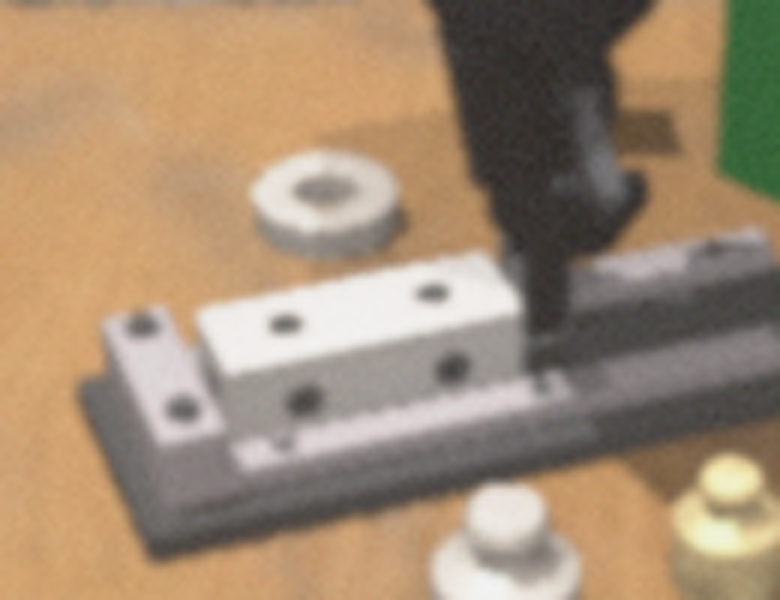

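A small dark gap still shows near (205,370). I'll creep on in small steps and watch the force.

Call:
{"op": "move_arm", "data": {"targets": [-1, -0.1, 0, 0, 0, -1, -0.2, 0, 0, 0, -1, -0.3, 0, 0, 0]}}

```text
clock: 9.0
eef_pos: [551.7, 25.6, 23.3]
tcp_rot: [-3.142, 0.0, -2.73]
contact_force: [-1.5, -0.6, -1.9]
opening: -0.001
```

Call:
{"op": "move_arm", "data": {"targets": [-1, -0.1, 0, 0, 0, -1, -0.2, 0, 0, 0]}}

```text
clock: 9.2
eef_pos: [553.6, 26.4, 23.3]
tcp_rot: [-3.142, 0.0, -2.73]
contact_force: [-2.0, -0.8, -0.9]
opening: 0.004
```

Call:
{"op": "move_arm", "data": {"targets": [-1, -0.1, 0, 0, 0, -1, -0.2, 0, 0, 0]}}

```text
clock: 9.4
eef_pos: [553.6, 26.5, 23.3]
tcp_rot: [3.141, -0.004, -2.729]
contact_force: [-10.6, -7.3, 9.4]
opening: 0.002
```

Call:
{"op": "move_arm", "data": {"targets": [-1, -0.1, 0, 0, 0, -1, -0.1, 0, 0, 0]}}

```text
clock: 9.6
eef_pos: [553.6, 26.6, 23.2]
tcp_rot: [3.141, -0.005, -2.729]
contact_force: [-11.9, -8.3, 9.5]
opening: 0.0
```

```bash
python3 st.py -16 -0.5 24
python3 - <<'E'
from rig import r
import cv2,numpy as np
b=r.grab_frame("side")["img"][160:260,170:300]
cv2.imwrite("pics/m9.png",cv2.resize(b,(780,600),interpolation=cv2.INTER_CUBIC))
E
```

```text
9.6 [553.58274051  26.57716706  23.24874813] [ 3.14080998 -0.00541763 -2.72920714] [-11.87491573  -8.29307107   9.50988119] nest [[-13.3594034   -0.42074039]]
(array([551.19559848,  25.44553754,  24.        ]), array([ 0.26446054, -0.00794282, -0.07369977])) 0.016173863182089448
```

View pics/m9.png

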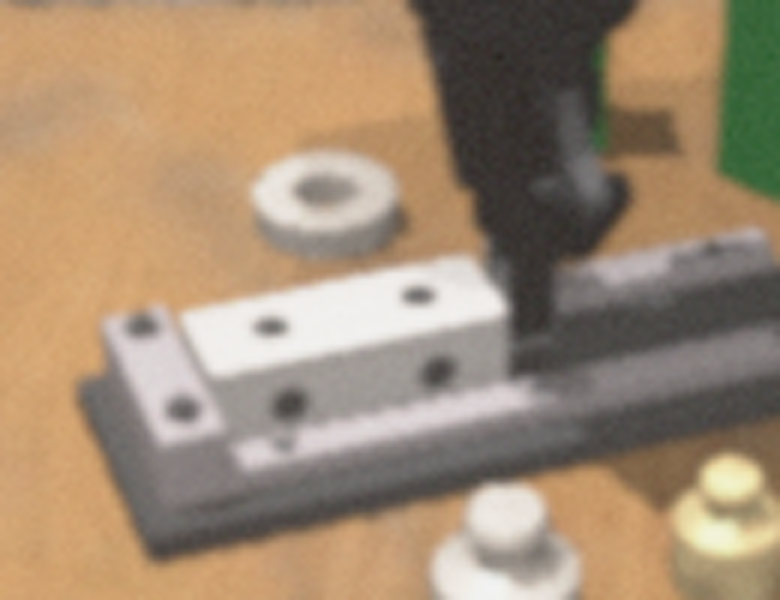

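Call:
{"op": "move_arm", "data": {"targets": [-1, -0.2, 0, 0, 0, -1, -0.2, 0, 0, 0, -1, -0.2, 0, 0, 0]}}

```text
clock: 9.95
eef_pos: [553.6, 26.7, 23.1]
tcp_rot: [3.14, -0.009, -2.729]
contact_force: [-17.1, -13.0, 14.7]
opening: 0.002
```

The TCP stays put while the force rises to about 26 N, so the block is firmly against the stop. Now I'll back straight off, go up and move clear.

Call:
{"op": "move_arm", "data": {"targets": [-1, 0.2, 0, 0, 0, -1, 0.5, 0, 0, 0, -1, 1, 0, 0, 0, -1, 2, 0, 0, 0, -1, 3, 0, 0, 0, -1, 3, 0, -3, 0, -1, 3, 0, -8, 0, -1, 3, 0, -13, 0, -1, 3, 0, -18, 0, -1, 3, 0, -20, 0]}}

```text
clock: 10.95
eef_pos: [532.1, 16.3, 228.2]
tcp_rot: [-3.139, 0.006, -2.73]
contact_force: [0.0, 0.5, 0.2]
opening: 0.002
```

Call:
{"op": "move_arm", "data": {"targets": [-1, 0, 5, 0, 0, -1, 0, 10, 0, 0, -1, 0, 15, 0, 0, -1, 0, 20, 0, 0, -1, 0, 25, 0, 0, -1, 0, 30, 0, 0, -1, 0, 30, 0, 0, -1, 0, 30, 0, 0]}}

```text
clock: 11.75
eef_pos: [409.5, 291.7, 223.1]
tcp_rot: [-3.141, -0.0, -2.727]
contact_force: [-0.1, -0.3, 0.0]
opening: -0.003
```

```bash
python3 st.py -16 -0.5 24
python3 - <<'E'
from rig import r
import cv2,numpy as np
from h import *
n=np.load("nest.npy")
fs=r.grab_frame("side");ft=r.grab_frame("top")
for f in(fs,ft):
  for t in ["weight_large","weight_small","setting_ring","block_center","block_top","block","stop_face"]:
    print(t,[(np.round(d["position"],1).tolist(),round(d["conf"],2),np.round(tonest(n,d["position"]),1).tolist()) for d in r.mark_of(f,t)][:6])
cv2.imwrite("pics/m10.png",cv2.resize(fs["img"][160:260,170:300],(780,600),interpolation=cv2.INTER_CUBIC))
cv2.imwrite("pics/m11.png",cv2.resize(ft["img"][120:240,190:350],(800,600),interpolation=cv2.INTER_CUBIC))
E
```

```text
11.75 [409.51836872 291.74126066 223.09359592] [-3.14121949e+00 -2.25413578e-04 -2.72658142e+00] [-0.10244425 -0.34840611  0.02665672] nest [[-38.98488839 300.26160741]]
(array([551.19559848,  25.44553754,  24.        ]), array([ -2.232489  , -30.07403308,  19.92008089])) -0.13426865393590767
weight_large [([658.9, 70.2, 32.5], 0.75, [[100.6, -2.7]]), ([551.3, 160.5, 6.3], 0.71, [[38.3, 123.2]])]
weight_small [([485.0, 127.2, -5.2], 0.71, [[-35.8, 119.3]])]
setting_ring [([625.4, -77.4, -2.3], 0.6, [[10.7, -124.5]])]
block_center [([456.1, -115.7, 49.3], 0.86, [[-159.7, -91.7]]), ([606.1, 50.7, 30.0], 0.8, [[44.4, 0.6]]), ([369.8, 47.3, 52.0], 0.64, [[-173.4, 92.3]]), ([547.4, -142.7, 49.8], 0.56, [[-86.9, -153.0]])]
block_top [([370.9, 41.5, 95.9], 0.97, [[-174.7, 86.5]]), ([547.5, -144.4, 101.9], 0.79, [[-87.5, -154.6]]), ([655.1, 70.8, 31.8], 0.68, [[97.4, -0.6]]), ([382.3, -85.5, 99.6], 0.66, [[-215.2, -34.4]]), ([455.9, -116.4, 102.0], 0.63, [[-160.2, -92.2]])]
block [([372.0, 44.8, -0.9], 0.92, [[-172.4, 89.1]]), ([463.8, -118.7, 3.2], 0.89, [[-153.9, -97.5]]), ([544.6, -146.7,
[... 473 characters left out ...]
[384.4, -83.2, 45.8], 0.79, [[-212.4, -33.1]]), ([458.6, -113.0, 49.2], 0.71, [[-156.3, -90.2]]), ([629.2, -76.4, -0.2], 0.23, [[14.6, -125.1]])]
block_top [([365.7, 45.8, 99.9], 0.74, [[-177.8, 92.5]]), ([383.1, -88.5, 101.8], 0.73, [[-215.7, -37.5]]), ([548.0, -147.6, 101.7], 0.73, [[-88.3, -157.7]]), ([462.9, -117.9, 101.4], 0.64, [[-154.4, -96.4]]), ([654.3, 71.1, 26.1], 0.59, [[96.8, -0.0]])]
block [([386.6, -86.9, 2.6], 0.8, [[-211.8, -37.4]]), ([462.8, -113.4, 4.3], 0.75, [[-152.7, -92.2]]), ([562.3, 32.0, 32.1], 0.74, [[-3.2, 1.1]]), ([547.3, -139.2, -2.6], 0.61, [[-85.6, -149.8]]), ([370.4, 49.1, -0.3], 0.51, [[-172.1, 93.7]])]
stop_face [([655.5, 70.9, 26.2], 0.76, [[97.8, -0.7]])]
```

View pics/m10.png

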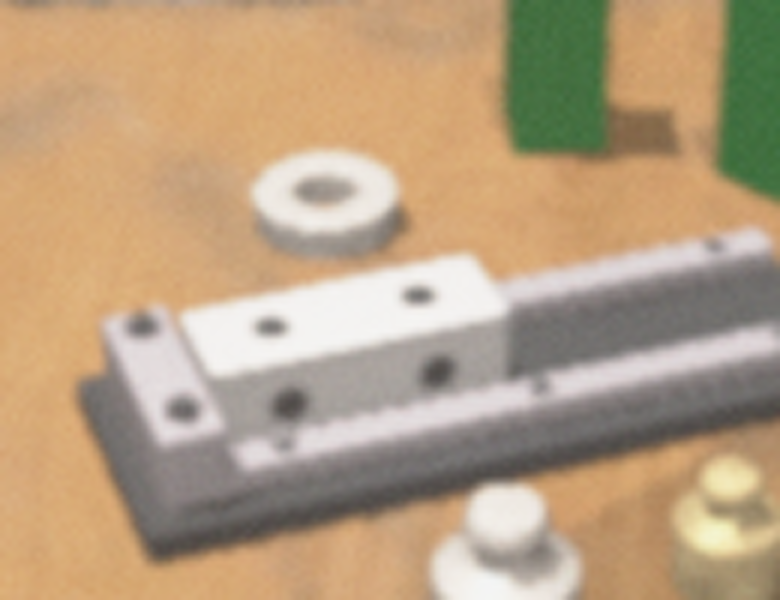

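View pics/m11.png

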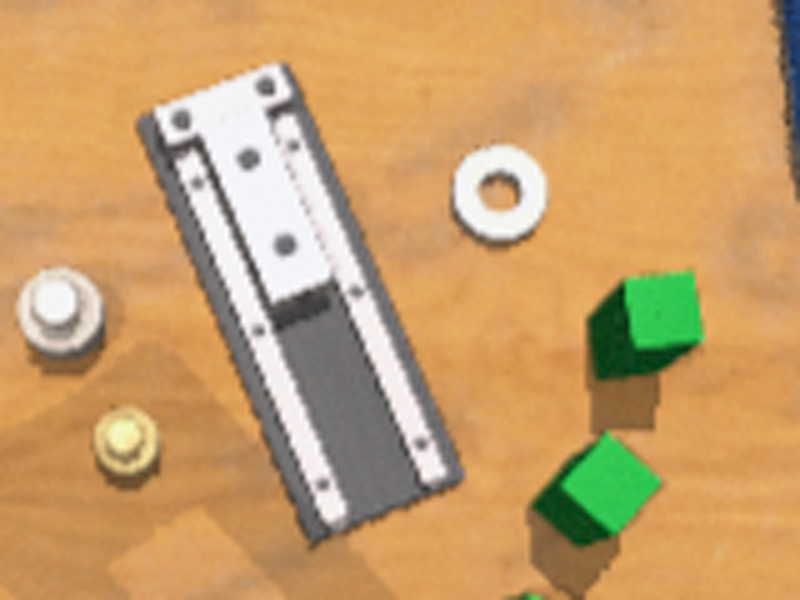

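The top view shows the block merging into the stop around (225,120) with no dark gap, and its near end at (300,290). The side view shows the block end meeting the stop at (200,350). The weights and the ring haven't moved and the arm is clear, so I'm handing in.

```bash
python3 -c "
from rig import r
print(r.sign_off(), r.sense()['clock'])"
```

```text
the job is handed in; nothing more can be done
the job is handed in; nothing more can be done
```

The aluminium block now lies flat in the channel with its end against the stop. I tipped it over with the shut fingertips, pushed it along the channel, backed off and handed in at about 12 s of the 38 s allowed.

**Contact with the stop:** On the last push the tool stayed put while the force rose from about 2 N to about 26 N. After retreating, both cameras show no gap between block and stop.

**Position in the channel:** The networks put the block's centre at 44 mm along the channel and its top end at 97 mm, against expected values of 45 and 95. That is within their accuracy of about 4 mm.

**Bystanders:** The two weights, the setting ring and the green look-alikes were not touched and look unmoved. Their before and after readings agree within network noise.

**Checks that disagreed:**
- My first nest fit, from the network outlines, was off by about 2 mm against the rails and stop. I redid it with hand-picked corners.
- In the final pictures the networks also gave a few false hits, such as "weight_large" at the stop and "setting_ring" at the large weight. I discounted these against the pictures.

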